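# Put the gauged valve bar away in its slide-lid case

## Robot

A 6-joint arm with a two-finger parallel gripper is mounted at the origin on the work surface. World frame = base frame: x ahead of the robot, y to its left, z up, the work surface at z = 0. Lengths are in m, angles in rad, forces in N, time in s.
With the tool pointing down it reaches from about 0.3 to 0.775 m from the base axis. Payload 14.6 kg.
Tool frame: the origin (TCP) lies midway between the tips of the shut fingers; the grasp point (between the pads) lies 19 mm behind it (ctrl.tcp_to_grasp is the z of the grasp point in the tool frame, in m); z points along the fingers, y is the line along which they close (so a half turn about z gives the same grasp; the last joint's range is limited). The gripper opens to 94 mm and grips with 3 to 60 N. Pads are 16 mm wide; open, the fingers measure 119 mm over their backs; the gripper's body (75 mm by 177 mm) begins 78 mm behind the grasp point.
Start: joints at [-0.067, 0.3, 1.521, -0, 1.321, -0.067], TCP at [0.55, -0, 0.205] pointing down, gripper open.
Joint ranges: [-3.03, 3.03], [-0.79, 2.21], [0.23, 2.52], [-1.04, 4.18], [0, 3.07], [-2.55, 2.55]. Speed limits (rad/s): [2.22, 2.22, 2.57, 3.14, 3.14, 3.14].

## Interface

Orientations are given as [roll, pitch, yaw] about the fixed x, y, z axes, in that order (R = Rz(yaw) Ry(pitch) Rx(roll)).
In Python, from station import monitor, camera, ctrl gives the robot as it stands.
- The arm moves only by the tool apply_moves, never from a script. Its argument "plan" is one flat list of numbers, 4 for each row, row after row: the shift along the tool's x, y, z in mm, then the turn about the tool's z in rad. In form: [dx, dy, dz, spin, dx, dy, dz, spin, ...]. A call has 1 to 20 rows; each row shifts and turns the commanded pose from where the row before left it, along the tool's axes as they then stand; what a row does not reach is not made up. A row lasts 1/10 s, in which the tool goes at most 50 mm and 8.59 degrees, less where a joint would pass 70% of its speed; a pose out of reach is approached as far as the arm can. A call is refused whole if a number of a shift passes 50 or a number of a turn 0.15, either way. A call with a gripper value outside its range is refused whole. "hand" is the gripper command: -1 is shut, 1 is fully open, values between are in proportion, set as the call begins (left out, the last holds). The fingers move at their own pace and stop on an object; "squeeze" is the grip in N (left out, the last holds). Time passes only in rows, so rows that do not move let the fingers close. It gives the time, the measured TCP pose, the force, the opening and the grip force at its end, in the units of the state.
- monitor.get_obs(): the state, without advancing time (a new reading comes with each control period).
- camera(name): name is "scene" or "side" or "wrist"; returns a dict with "image" (400x640x3 uint8, red, green, blue), "range_z" (400x640 float32, m along the optical axis (not along the pixel's ray), 0 where there is no reading), "mtx" (3x3 intrinsics, pixels), "distortion" ([k1, k2, p1, p2, k3] as OpenCV has them; the pictures are not rectified), "rvec" (rotation vector, rad) and "tvec" (3), from world to camera coordinates, as OpenCV has them. Camera axes: x right, y down, z forward; pixel columns grow to the right and rows downward; lengths in m; the calibration is good to about 2 mm. A picture is of the moment at which its call begins.
- ctrl.hand_in(): hands the job in; it is judged then, once.
The state is a dict: "time_s": time; "qpos": joint angles; "joint_vel": joint speeds; "tau": joint torques, N m; "ee_pos": TCP position; "eef_rot": TCP orientation; "force": force on the tool from outside, world axes, zero at the start; "moment": the same for the moment, N m; "grip_width": finger opening in m; "grip_force": force on a finger pad.
Only numpy, scipy, OpenCV 4.12 (cv2) and the standard library are available. Lean on these libraries where they do the work, as an engineer would, in place of code of your own. Each camera call takes 0.05 s, during which the arm holds its last target. There are 200 camera calls.

## Task

The aluminium valve bar on the gauge stand has been measured: swing the orange-tipped lever on the stand's head fully up to raise the foot, and only then take the bar out from under it. Lay the bar gently (do not drop it) flat in the open pocket of the red case, brass-plug side up as it is now, and slide the steel cover fully shut over it. Leave the lever up, and leave the tape roll, the oil bottle and the screwdriver where they are.

Things in the scene. Friction and masses are not known exactly. Their poses are not given: they have to be found in the camera images.
- stand: Gauge stand, fixed: blue base plate 260 x 150 x 20 mm, steel column (radius 16, top 260 mm up) at x = +100 mm, white head spanning x +25..+130, y -30..+30, height 115..175 mm, with a round dial on its front reaching to x = +14 mm. Origin: centre of the base's underside; +x runs from the robot side (front) to the column; z up.
- lever (a joint): Lift lever on the +y side of the stand's head, rad: 0 = down (it points to the stand's -x, 0.35 rad below level, foot lowered), 1.70 = fully up (nearly upright, 1.35 rad above level, foot raised 25 mm). It is stiff and stays where it is left (about 1.5 N at the tip).
- lever_hinge (a point): Pivot of the lever: on the stand at x = +60, y = +55, z = 150 mm; the axis is the stand's y.
- lever_grip (a point): Centre of the lever's orange tip, a cylinder 20 mm in diameter and 24 mm long lying along the stand's y, 110 mm from the pivot on a 9 mm steel rod; free all round; pinch it by its two flat ends.
- foot_pad (a point): Centre of the underside of the foot, a rubber disc 22 mm across hanging under the head at stand x = +46, y = 0; 51 mm above the bench with the lever at 0 (1 mm over the bar's top), 76 mm with the lever fully up.
- bar: Loose aluminium valve bar 160 (x) x 32 (y) x 30 mm (z), about 0.35 kg, flush brass plugs on top. Origin: centre of its underside. It lies on the base plate along the stand's x, its +x end under the foot, its -x end sticking out towards the robot; grip it across its width about 30 mm on the -x side of its centre, clear of the head.
- case: Red slide-lid case, fixed, 200 (x) x 236 (y) x 46 mm, with 9 mm higher guide rails along both x ends. The -y part holds the open pocket, the +y part is a closed deck on which the open cover rests. Origin: centre of the underside.
- pocket (a point): Centre of the pocket's floor (case x = 0, y = -60, z = 8 mm). The pocket is 180 mm along the case's x, 96 mm along y and 38 mm deep; the bar lies in it along x.
- cover (a joint): Flat steel cover 188 x 106 x 5 mm that slides along the case's y, m: 0 = fully shut over the pocket, 0.118 = fully open; friction about 2 N. Its underside is 47 mm above the bench.
- cover_grip (a point): Centre of the black rib on top of the cover: 70 mm along the case's x, 14 mm thick in y, 26 mm high, its centre 13 mm over the cover's top and 65 mm above the bench; at the cover's middle, so it is over the pocket's middle when shut.
- tape: Black tape roll lying flat, 90 mm across, 45 mm high; origin under its centre. Bystander.
- oiler: Orange oil bottle, 48 mm across, 130 mm high; origin under its centre. Bystander.
- screwdriver: Screwdriver 180 mm long lying on the bench along its x. Bystander.
Not all that is in view belongs to the job. Of the things that look like the bar, the smallest one is meant.

How it is judged:
On the way, in this order (a step that is already met when the one before it is completed fails the run):
1. the lever is fully up (over 1.5 rad) with the bar still under the foot (value of joint lever above 1.5 rad and distance of bar from where it was at the start of the episode below 0.012 m), for 0.2 s.
2. the bar lies flat in the pocket, let go, with the cover not yet shut (x of bar in the frame of case between -0.03 and 0.03 m and y of bar in the frame of case between -0.095 and -0.025 m and z of bar in the frame of case between 0.004 and 0.012 m and angle between bar's own z axis and vertical below 0.1 rad and linear speed of bar below 0.02 m/s and contact force between the fingers and bar below 0.1 N and value of joint cover above 0.06 m), for 0.2 s.
At the end, for the whole second after the job is handed in: The lever is up (over 1.5 rad), the bar lies flat (within 0.1 rad, top up) and at rest on the floor of the case's pocket, and the cover is within 4 mm of fully shut (value of joint lever above 1.5 rad and x of bar in the frame of case between -0.03 and 0.03 m and y of bar in the frame of case between -0.095 and -0.025 m and z of bar in the frame of case between 0.004 and 0.012 m and angle between bar's own z axis and vertical below 0.1 rad and linear speed of bar below 0.02 m/s and value of joint cover below 0.004 m); the robot touches nothing.
It fails at once if the bar is shifted more than 12 mm before the lever is up (1.4 rad) (value of joint lever below 1.4 rad and distance of bar from where it was at the start of the episode above 0.012 m).
It fails at once if the bar is let fall (it moves at over 0.5 m/s with no finger on it) (contact force between the fingers and bar below 0.1 N and linear speed of bar above 0.5 m/s).
It fails at once if a bystander is moved more than 30 mm (distance of any of tape, oiler, screwdriver from where it was at the start of the episode above 0.03 m).
It also fails if it takes over 64 s, if anything falls off the work surface, if the arm or the gripper's body presses on something with over 40 N, if the wrist force passes 120 N, or if a joint passes its speed limit or range.

## Working session

There is one attempt and no reset: what is moved stays moved. The work goes in short steps, Python scripts to look and compute and a tool call to move; the robot and the scene stay as the last step left them, time stands still between calls to the robot, and variables do not carry over. Pictures are saved under pics/ and viewed, at most 10 in all, crops included, and the job is handed in when it is done.

Besides the shell and the picture viewer there is one more tool, called after "Request:" by a JSON object that holds its "op" and its "data". apply_moves: Moves the arm, as the interface text tells. Its arguments: {"type":"object","properties":{"plan":{"type":"array","items":{"type":"number"}},"hand":{"type":"number"},"squeeze":{"type":"number"}},"required":["plan"]}

```bash
mkdir -p pics
cat > h.py <<'E'
import numpy as np, cv2
from station import monitor, camera, ctrl
def snap(n,f):
    c=camera(n); np.savez('/tmp/'+f+'.npz',**c); cv2.imwrite('pics/'+f+'.png',c['image'][:,:,::-1]); return c
def load(f): return dict(np.load('/tmp/'+f+'.npz'))
def pts(c,uv):
    uv=np.array(uv,float).reshape(-1,1,2)
    n=cv2.undistortPoints(uv,c['mtx'],c['distortion'])[:,0]
    z=np.array([c['range_z'][int(round(v)),int(round(u))] for u,v in uv[:,0]])
    R=cv2.Rodrigues(c['rvec'])[0]
    return (np.c_[n*z[:,None],z]-c['tvec'].ravel())@R
def cloud(c):
    g=np.stack(np.meshgrid(np.arange(640),np.arange(400)),-1).reshape(-1,2)
    return pts(c,g).reshape(400,640,3)
E
python3 - <<'E'
from h import *
a=snap('scene','scene0'); b=snap('side','side0'); 
print(monitor.get_obs())
E
```

```text
{'time_s': 0.1, 'qpos': array([-6.65811896e-02,  3.00402922e-01,  1.52154456e+00,  8.03759615e-06,
        1.32070407e+00, -6.66169333e-02]), 'joint_vel': array([ 0.00107497, -0.00169415, -0.0016843 ,  0.00278322, -0.00030766,
        0.00053333]), 'tau': array([ 1.84928511e-03, -5.32644153e+01, -3.53284299e+01,  7.10431044e-02,
        2.34944851e-02, -7.30603051e-05]), 'ee_pos': array([5.49752336e-01, 2.60387689e-05, 2.04939178e-01]), 'eef_rot': array([-3.14053662e+00, -7.82563887e-05,  1.57083004e+00]), 'force': array([ 0.06309844, -0.00910332,  0.25196116]), 'moment': array([ 0.00464412,  0.02235732, -0.00080697]), 'grip_force': 0.0, 'grip_width': 0.09380220741149353}
```

View pics/scene0.png

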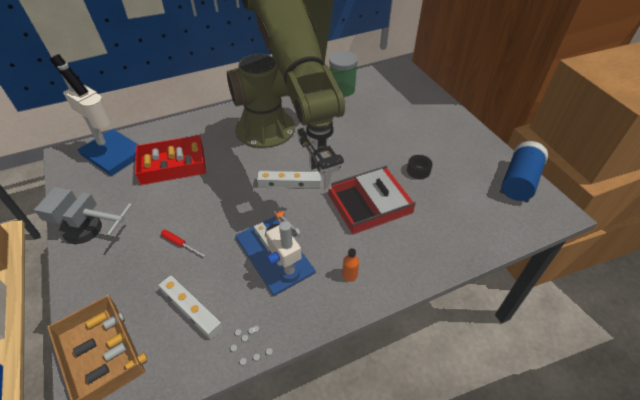

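View pics/side0.png

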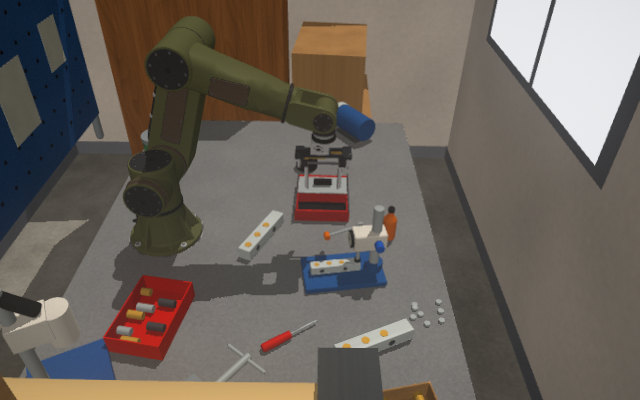

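Candidates for the bar (scene view): a long one at (290,180), a long one at (188,305), and the short one under the foot on the blue stand at (262,230), which is the one I want. The orange lever tip is at about (280,214), the case at (370,198), tape at (420,167), oiler at (350,266) and screwdriver at (182,243). Next is a close crop of the stand from both views, with the cloud fit.

Run:
```python
from h import *
a=load('scene0');b=load('side0')
A=cv2.resize(a['image'][145:300,225:425],None,fx=4,fy=4,interpolation=cv2.INTER_CUBIC)[:,:800]
B=cv2.resize(b['image'][165:295,285:405],None,fx=4,fy=4,interpolation=cv2.INTER_CUBIC)
cv2.imwrite('pics/cropA.png',A[:600,:,::-1]); cv2.imwrite('pics/cropB.png',B[:,:,::-1])
for n,c in(('scene',a),('side',b)):
    P=cloud(c); im=c['image'].astype(int); hsv=cv2.cvtColor(c['image'],cv2.COLOR_RGB2HSV)
    ok=(c['range_z']>0)&(P[...,0]>0.2)&(P[...,0]<0.95)&(abs(P[...,1])<.6)
    H,S,V=[hsv[...,i].astype(int) for i in range(3)]
    # blue base top
    def rect(m,t):
        q=P[m][:,:2].astype(np.float32)
        if len(q)<10: print(n,t,len(q));return
        r=cv2.minAreaRect(q); print(n,t,len(q),np.round(r[0],4),np.round(r[1],4),round(r[2],1),'z',np.round(np.median(P[m][:,2]),4))
    rect(ok&(H>100)&(H<125)&(S>120)&(abs(P[...,2]-.02)<.006),'base')
    rect(ok&((H<6)|(H>174))&(S>120)&(abs(P[...,2]-.05)<.012)&(P[...,1]>-10),'red')
    for nm,z in (('bar',.05),):
        rect(ok&(S<60)&(V>120)&(abs(P[...,2]-z)<.005),'white50')
    m=ok&(H>4)&(H<14)&(S>150)&(P[...,2]>.08)&(P[...,2]<.2)
    k,l,s,ce=cv2.connectedComponentsWithStats(m.astype(np.uint8))
    for i in range(1,k):
        if s[i,4]>5: print(n,'orange',s[i],P[l==i].mean(0).round(4),P[l==i].min(0).round(3),P[l==i].max(0).round(3))
```

```text
scene base 1181 [ 0.6212 -0.1925] [0.2603 0.1481] 8.2 z 0.0183
scene red 500 [0.5555 0.1915] [0.2394 0.2036] 88.8 z 0.0432
scene white50 1211 [ 0.5125 -0.1269] [0.4359 0.8445] 12.4 z 0.0497
scene orange [276 211   8   8  33] [ 0.569  -0.1458  0.1259] [ 0.559 -0.157  0.119] [ 0.577 -0.134  0.132]
scene orange [344 256  15  12 133] [ 0.7964 -0.0119  0.0912] [ 0.778 -0.03   0.08 ] [0.812 0.013 0.119]
side base 936 [ 0.6179 -0.198 ] [0.2568 0.1501] 8.0 z 0.0195
side red 293 [0.5521 0.1898] [0.2502 0.1925] 88.3 z 0.0426
side white50 869 [ 0.5413 -0.1234] [0.494  0.8123] 22.1 z 0.0485
side orange [384 213  13  10  84] [ 0.7829 -0.0179  0.0917] [ 0.765 -0.031  0.08 ] [0.805 0.002 0.115]
side orange [324 232   6   8  38] [ 0.5642 -0.1518  0.1242] [ 0.556 -0.164  0.11 ] [ 0.572 -0.138  0.133]
```

View pics/cropA.png

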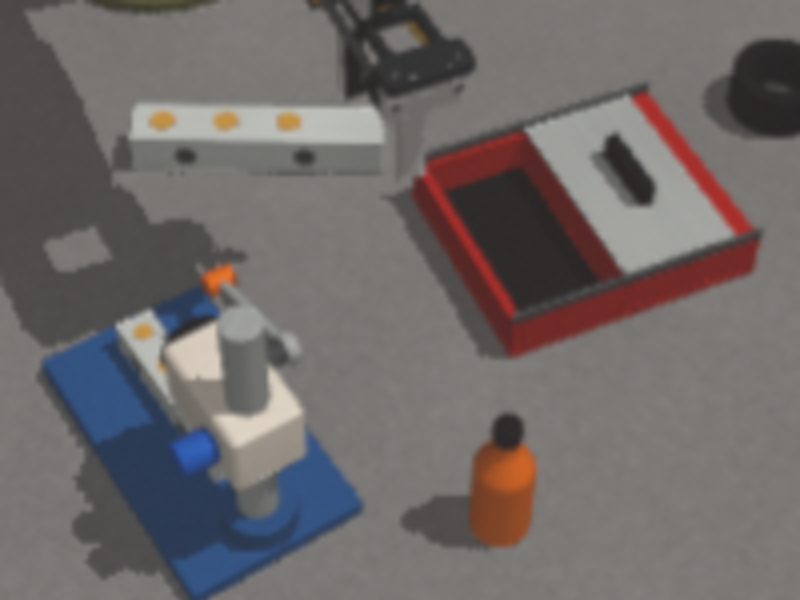

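View pics/cropB.png

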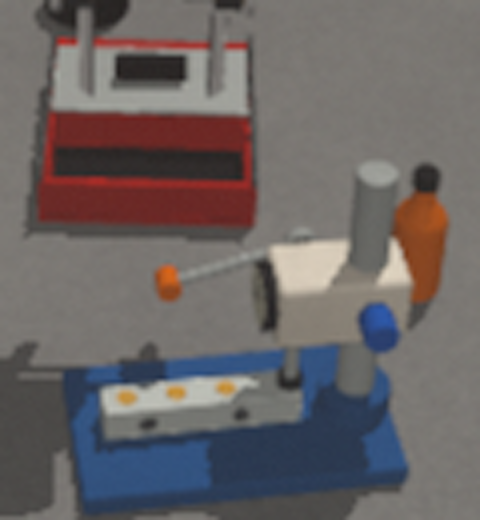

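Crops: the short bar lies under the foot on the blue plate (cropA ~(145,340), cropB ~(200,400)), and the lever tip is at cropA (218,278) and cropB (168,283). The pocket is on the case's near-stand side and the cover rib is at (630,170). Next I fit the bar, rib and pocket.

Run:
```python
from h import *
th=np.radians(8.1);c0=np.array([.6195,-.195])
for n in('scene','side'):
    c=load(n+'0');P=cloud(c);hsv=cv2.cvtColor(c['image'],cv2.COLOR_RGB2HSV)
    H,S,V=[hsv[...,i].astype(int) for i in range(3)]
    R=np.array([[np.cos(th),np.sin(th)],[-np.sin(th),np.cos(th)]])
    L=(P[...,:2]-c0)@R.T; Z=P[...,2]
    m=(abs(L[...,0])<.13)&(abs(L[...,1])<.05)&(abs(Z-.05)<.007)&(c['range_z']>0)
    m&=~((H>95)&(H<130)&(S>100))
    q=L[m]; r=cv2.minAreaRect(q.astype(np.float32))
    print(n,'bar(stand)',m.sum(),q.min(0).round(4),q.max(0).round(4),np.round(np.r_[r[0],r[1],r[2]],4),np.median(Z[m]))
    # case: red/grey rim; dark rib; pocket floor
    W=(abs(P[...,0]-.554)<.13)&(abs(P[...,1]-.19)<.14)&(c['range_z']>0)
    for t,mm in (('rib',W&(V<70)&(abs(Z-.078)<.006)),('cover',W&(S<60)&(V>110)&(abs(Z-.052)<.004)),('floor',W&(abs(Z-.008)<.004)&(abs(P[...,1]-.13)<.045)&(abs(P[...,0]-.554)<.085)),('rails',W&(abs(Z-.055)<.005)&(V<110)&(S<90))):
        q=P[mm][:,:2].astype(np.float32)
        if len(q)>5:
            r=cv2.minAreaRect(q);print(n,t,len(q),np.round(np.r_[r[0],r[1],r[2]],4),q.min(0),q.max(0),np.median(Z[mm]))
```

```text
scene bar(stand) 190 [-0.1042 -0.0136] [0.1162 0.0256] [0.006  0.006  0.2205 0.0391 0.0457] 0.04847973924458709
scene rib 53 [5.57400e-01 2.33900e-01 1.59000e-02 6.59000e-02 8.74525e+01] [0.52448404 0.22465129] [0.59019524 0.24086499] 0.0759904670040683
scene cover 839 [ 0.5532  0.2355  0.1081  0.1918 88.855 ] [0.4579545 0.17963  ] [0.6486291 0.2895634] 0.0508635917023555
scene floor 556 [5.4250e-01 1.3640e-01 7.6600e-02 1.4680e-01 8.9939e+01] [0.46915433 0.09811426] [0.61593163 0.17476088] 0.007058910627285081
scene rails 224 [ 0.5533  0.1922  0.2351  0.2058 88.6489] [0.44998014 0.07224879] [0.65711594 0.31201792] 0.05295189626848105
side bar(stand) 432 [-0.1059 -0.0193] [0.1208 0.0239] [7.30000e-03 2.90000e-03 4.17000e-02 2.26600e-01 8.90518e+01] 0.04925601639590495
side rib 31 [0.5518 0.2295 0.0576 0.0189 0.1357] [0.5229959  0.22006679] [0.5805659  0.23905888] 0.07411139607752999
side cover 323 [ 0.5495  0.2305  0.11    0.1873 87.7912] [0.45659566 0.17222394] [0.64489496 0.28651   ] 0.05046320201647881
side floor 241 [5.54200e-01 1.50500e-01 5.00000e-02 1.68500e-01 8.82705e+01] [0.47057703 0.12405619] [0.6388462 0.1749123] 0.006940298954958114
side rails 111 [ 0.5522  0.1925  0.2353  0.1996 88.9605] [0.45116043 0.07318287] [0.65407526 0.30838972] 0.05320093285366348
```

Request:
{"op": "apply_moves", "data": {"plan": [-37,5,0,0,-37,5,0,0,-37,5,0,0,-36,4,0,0,0,0,0,0.143,0,0,0,0.143,0,0,0,0.143,0,0,0,0.143,0,0,0,0.143,0,0,0,0.143,0,0,0,0.143,0,0,0,0.143,0,0,0,0.143,0,0,0,0.143,0,0,0,0], "hand": 0.1, "squeeze": 15}}

```text
time_s: 1.6
ee_pos: [0.5689, -0.147, 0.2051]
eef_rot: [-3.141, 0.001, 0.138]
force: [-0.6, -0.5, -0.1]
grip_width: 0.0518
grip_force: 0.0
```

Run:
```python
from h import *
o=monitor.get_obs();print(o['ee_pos'],o['eef_rot'],o['qpos'])
c=snap('wrist','w1');P=cloud(c);hsv=cv2.cvtColor(c['image'],cv2.COLOR_RGB2HSV)
H,S,V=[hsv[...,i].astype(int) for i in range(3)]
m=(H>3)&(H<14)&(S>150)&(P[...,2]>.09)&(P[...,2]<.14)
q=P[m];print(len(q),q.min(0),q.max(0),q.mean(0)); r=cv2.minAreaRect(q[:,:2].astype(np.float32));print(r)
```

```text
[ 0.5688539  -0.14695725  0.2050587 ] [-3.14125515e+00  6.76696279e-04  1.38416276e-01] [-3.15150016e-01  3.84644901e-01  1.40881477e+00  7.03885528e-06
  1.34888914e+00  1.11722860e+00]
156 [ 0.556385   -0.15558255  0.11948112] [ 0.57655371 -0.13115463  0.13027864] [ 0.56661725 -0.14350638  0.1259431 ]
((0.5665664076805115, -0.14356395602226257), (0.017588648945093155, 0.023180905729532242), 7.9191460609436035)
```

View pics/w1.png

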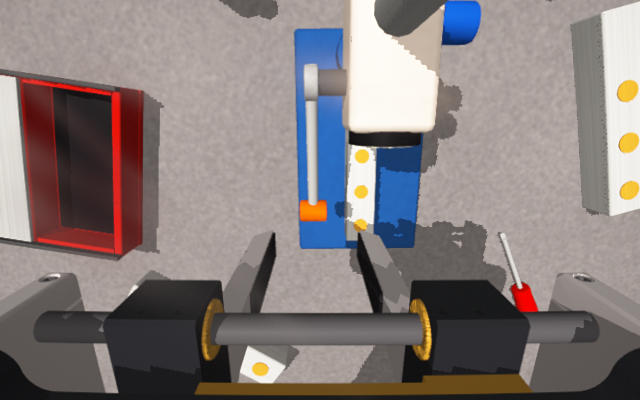

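Wrist view: orange tip at (313,211), rod up to the pivot at (311,82), bar at (361,190). Cloud says the tip centre is (0.5667,-0.1436) with its top at ~0.127. Descending to pinch.

Request:
{"op": "apply_moves", "data": {"plan": [-2,-3.5,0,0,0,0,30,0,0,0,30,0,0,0,30,0,0,0,18,0,0,0,0,0,0,0,0,0]}}

```text
time_s: 2.35
ee_pos: [0.5667, -0.1438, 0.0982]
eef_rot: [3.141, -0.0, 0.143]
force: [0.9, 0.4, 0.3]
grip_width: 0.0519
grip_force: 0.0
```

Request:
{"op": "apply_moves", "data": {"plan": [0,0,0,0,0,0,0,0,0,0,0,0,0,0,0,0,0,0,0,0,0,0,0,0], "hand": -1}}

```text
time_s: 2.95
ee_pos: [0.5668, -0.1443, 0.0978]
eef_rot: [3.141, -0.001, 0.141]
force: [1.9, -5.1, 0.8]
grip_width: 0.0238
grip_force: 15.0
```

Request:
{"op": "apply_moves", "data": {"plan": [-3.2,0,-10.5,0,-2.2,0,-10.8,0,-1.1,0,-10.9,0,0,0,-11,0,1.1,0,-10.9,0,2.2,0,-10.8,0,3.2,0,-10.5,0,4.3,0,-10.1,0]}}

```text
time_s: 3.75
ee_pos: [0.5707, -0.1436, 0.183]
eef_rot: [3.141, 0.0, 0.141]
force: [2.4, -5.2, -4.6]
grip_width: 0.0236
grip_force: 15.0
```

Request:
{"op": "apply_moves", "data": {"plan": [5.3,0,-9.6,0,6.2,0,-9.1,0,7.1,0,-8.4,0,7.9,0,-7.7,0,8.6,0,-6.8,0,9.3,0,-5.9,0,9.8,0,-5.0,0,10.3,0,-4,0,10.6,0,-2.9,0,0,0,0,0,0,0,0,0]}}

```text
time_s: 4.85
ee_pos: [0.6452, -0.1326, 0.2423]
eef_rot: [3.142, -0.001, 0.141]
force: [2.7, -2.3, -1.1]
grip_width: 0.0238
grip_force: 15.0
```

Request:
{"op": "apply_moves", "data": {"plan": [2,0,-0.4,0,2,0,0,0,0,0,0,0,0,0,0,0]}}

```text
time_s: 5.25
ee_pos: [0.649, -0.1321, 0.243]
eef_rot: [3.142, -0.0, 0.141]
force: [-2.3, -0.8, 3.0]
grip_width: 0.0237
grip_force: 15.0
```

Run:
```python
from h import *
c=snap('side','s2')
cv2.imwrite('pics/s2c.png',cv2.resize(c['image'][150:300,270:420,::-1],None,fx=4,fy=4))
```

```text
(no output)
```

View pics/s2c.png

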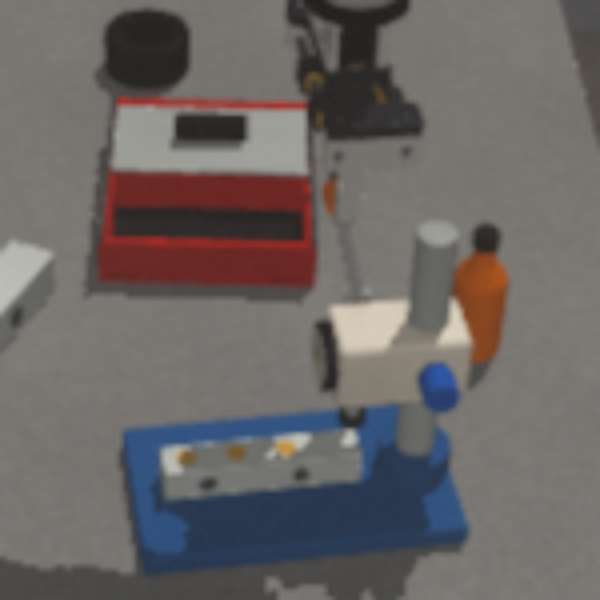

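Lever is nearly upright against its stop (tip at (330,195)), the foot is raised (353,415), and the bar hasn't moved. Releasing and moving over the bar.

Request:
{"op": "apply_moves", "data": {"plan": [0,0,0,0,0,0,0,0,0,0,0,0,0,0,0,0,0,0,-25,0,0,0,-25,0,-31,10,0,0,-31,15,0,0,-31,30,0,0,0,0,30,0,0,0,30,0,0,0,0,0,0,0,0,0], "hand": 0.2, "squeeze": 50}}

```text
time_s: 6.6
ee_pos: [0.5649, -0.1996, 0.2336]
eef_rot: [3.142, -0.0, 0.141]
force: [0.3, 0.5, 0.3]
grip_width: 0.0562
grip_force: 0.0
```

Run:
```python
from h import *
o=monitor.get_obs();print(o['ee_pos'],o['eef_rot'])
c=snap('wrist','w2');P=cloud(c);hsv=cv2.cvtColor(c['image'],cv2.COLOR_RGB2HSV)
H,S,V=[hsv[...,i].astype(int) for i in range(3)]
th=.141;t=o['ee_pos'][:2];R=np.array([[np.cos(th),np.sin(th)],[np.sin(th),-np.cos(th)]])
L=(P[...,:2]-t)@R.T
m=(abs(P[...,2]-.05)<.005)&(abs(L[...,0])<.15)&(abs(L[...,1])<.06)&~((H>95)&(H<130)&(S>120))
q=L[m];print(len(q),np.percentile(q,[1,50,99],axis=0),cv2.minAreaRect(q.astype(np.float32)),np.median(P[m][:,2]))
m=(H>10)&(H<25)&(S>120)&(P[...,2]<.06)&(P[...,2]>.04)&(abs(L[...,1])<.06)&(abs(L[...,0])<.13)
k,l,s,ce=cv2.connectedComponentsWithStats(m.astype(np.uint8))
for i in range(1,k):
  if s[i,4]>10:print('plug',s[i],L[l==i].mean(0))
m=(H<15)&(S>150)&(P[...,2]>.2)
```

```text
[ 0.56494847 -0.19958269  0.23357526] [ 3.14159252e+00 -1.33459603e-04  1.40914574e-01]
2443 [[-0.0490769  -0.01724304]
 [ 0.01100372 -0.0020129 ]
 [ 0.06314688  0.01390715]] ((0.006785295903682709, -0.0018743574619293213), (0.031234677881002426, 0.11522092670202255), 89.437744140625) 0.05016154165536665
plug [309 138  12  12 120] [ 0.04886564 -0.00241921]
plug [310 171  12  13 115] [ 0.00886399 -0.0019938 ]
plug [310 203  12  12 106] [-0.03109957 -0.00151701]
```

View pics/w2.png

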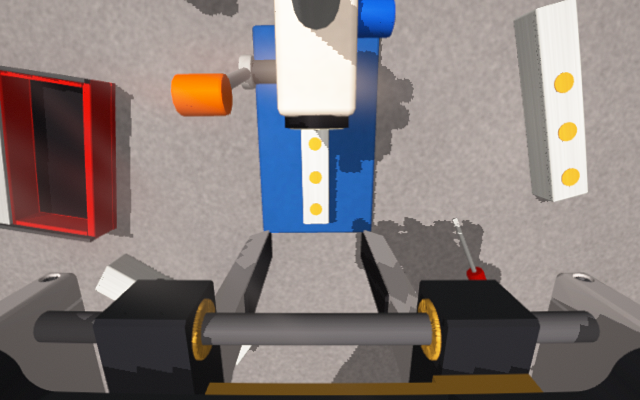

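Wrist view: bar with plugs at (315,144), (315,177) and (315,209). Its lower end is 50 mm behind the TCP, so its centre is 30 mm ahead and 2 mm sideways. The lever's orange tip (202,95) is clear. Gripping 18 mm on the -x side of centre.

Request:
{"op": "apply_moves", "data": {"plan": [12,-1.8,20,0,0,0,40,0,0,0,40,0,0,0,40,0,0,0,35,0,0,0,20,0,0,0,13.5,0,0,0,0,0,0,0,0,0]}}

```text
time_s: 7.55
ee_pos: [0.5773, -0.1964, 0.0258]
eef_rot: [3.141, -0.002, 0.141]
force: [0.3, 0.1, 0.6]
grip_width: 0.0565
grip_force: 0.0
```

Request:
{"op": "apply_moves", "data": {"plan": [0,0,0,0,0,0,0,0,0,0,0,0,0,0,0,0,0,0,0,0,0,0,0,0], "hand": -1}}

```text
time_s: 8.15
ee_pos: [0.5766, -0.1963, 0.0248]
eef_rot: [3.141, -0.001, 0.141]
force: [-1.6, -0.0, 6.6]
grip_width: 0.0316
grip_force: 50.0
```

Request:
{"op": "apply_moves", "data": {"plan": [0,0,-4,0,0,0,-4,0,-15,0,0,0,-20,0,0,0,-20,0,0,0,-15,0,0,0,0,0,-20,0,0,0,-30,0,0,0,-30,0,0,0,-10,0,0,0,0,0]}}

```text
time_s: 9.25
ee_pos: [0.5074, -0.2061, 0.1231]
eef_rot: [3.14, -0.002, 0.141]
force: [-0.3, -0.4, -4.4]
grip_width: 0.0316
grip_force: 50.0
```

Request:
{"op": "apply_moves", "data": {"plan": [0,-20,0,0,0,-33,0,0,0,-35,0,0,0,-35,0,0,0,-35,0,0,0,-35,0,0,10,-35,0,0,20,-35,0,0,20,-35,0,0,14,-20,0,0,10,-13,0,0,0,0,0,0.08,0,0,0,0.083,0,0,0,0,0,0,0,0]}}

```text
time_s: 10.75
ee_pos: [0.5334, 0.132, 0.121]
eef_rot: [3.141, 0.002, -0.02]
force: [0.5, -0.5, -3.7]
grip_width: 0.0316
grip_force: 50.0
```

Run:
```python
from h import *
o=monitor.get_obs();print(o['ee_pos'],o['eef_rot'],o['grip_width'])
c=snap('wrist','w3');P=cloud(c);hsv=cv2.cvtColor(c['image'],cv2.COLOR_RGB2HSV)
H,S,V=[hsv[...,i].astype(int) for i in range(3)]
m=(S<60)&(V>120)&(abs(P[...,2]-.051)<.004)&(P[...,1]>.15)&(P[...,1]<.32)&(P[...,0]>.42)&(P[...,0]<.67)
q=P[m][:,:2].astype(np.float32);print('cover',len(q),cv2.minAreaRect(q))
m=((H<6)|(H>174))&(S>120)&(abs(P[...,2]-.046)<.006)&(P[...,0]>.4)&(P[...,0]<.7)&(P[...,1]>.0)
q=P[m][:,:2].astype(np.float32);print('red',len(q),cv2.minAreaRect(q),q.min(0),q.max(0))
a=P[...,2];m=(abs(P[...,0]-.56)<.12)&(abs(P[...,1]-.132)<.03)&(a>.1)&(a<.16)&(c['range_z']>0)
q=P[m];print('bar',len(q),q.min(0),q.max(0)); 
if len(q): print(cv2.minAreaRect(q[:,:2].astype(np.float32)),np.polyfit(q[:,0],q[:,2],1))
```

```text
[0.53335891 0.13200127 0.12095416] [ 3.14124232e+00  1.92307288e-03 -1.99013205e-02] 0.03163877328436354
cover 24049 ((0.5542740821838379, 0.23288124799728394), (0.1601708084344864, 0.19700008630752563), 88.37620544433594)
red 8110 ((0.5514036417007446, 0.19462861120700836), (0.23673829436302185, 0.1909719705581665), 88.92583465576172) [0.45424205 0.07480722] [0.6489794  0.31415278]
bar 15751 [0.46979595 0.10508415 0.12021216] [0.62972486 0.16095155 0.15998517]
((0.5500485897064209, 0.1339854896068573), (0.16094957292079926, 0.05532306432723999), 7.561323642730713) [-0.00420633  0.14849668]
```

View pics/w3.png

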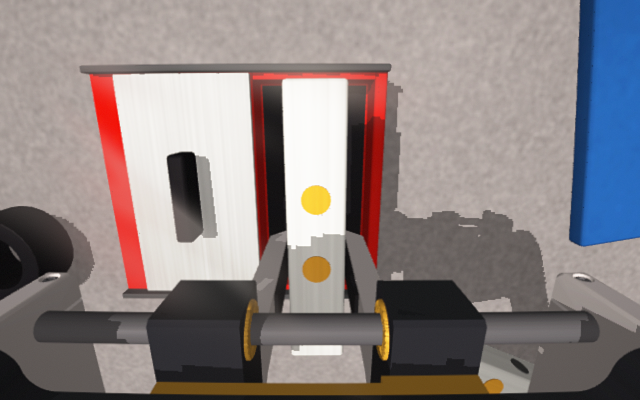

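Bar is level and centred over the pocket: bar at (315,200), pocket opening x=262–370. Correcting 2 mm in x and y, then lowering.

Request:
{"op": "apply_moves", "data": {"plan": [2,-2,10,0,0,0,20,0,0,0,25,0,0,0,20,0,0,0,15,0,0,0,9,0,0,0,4,0,0,0,0,0,0,0,0,0]}}

```text
time_s: 11.7
ee_pos: [0.5364, 0.1342, 0.02]
eef_rot: [-3.141, -0.001, -0.022]
force: [0.4, -0.4, -3.7]
grip_width: 0.0318
grip_force: 50.0
```

Request:
{"op": "apply_moves", "data": {"plan": [0,0,2,0,0,0,2,0,0,0,1,0,0,0,0,0]}}

```text
time_s: 12.1
ee_pos: [0.5359, 0.1341, 0.0142]
eef_rot: [3.142, 0.0, -0.022]
force: [0.1, 0.2, -2.7]
grip_width: 0.032
grip_force: 50.0
```

Request:
{"op": "apply_moves", "data": {"plan": [0,0,1,0,0,0,0.7,0,0,0,0,0,0,0,0,0]}}

```text
time_s: 12.5
ee_pos: [0.536, 0.1341, 0.0128]
eef_rot: [-3.142, -0.0, -0.022]
force: [-2.1, -0.6, 2.0]
grip_width: 0.0315
grip_force: 50.0
```

On the floor; releasing, then up to see.

Request:
{"op": "apply_moves", "data": {"plan": [0,0,0,0,0,0,0,0,0,0,0,0,0,0,0,0,0,0,0,0,0,0,0,0,0,0,0,0], "hand": 0.06, "squeeze": 20}}

```text
time_s: 13.2
ee_pos: [0.5359, 0.1341, 0.0125]
eef_rot: [3.142, -0.0, -0.022]
force: [0.7, 0.3, 0.2]
grip_width: 0.0501
grip_force: 0.0
```

Request:
{"op": "apply_moves", "data": {"plan": [0,0,-10,0,0,0,-30,0,0,0,-40,0,0,0,-40,0,0,0,-30,0,0,0,0,0,0,0,0,0]}}

```text
time_s: 13.9
ee_pos: [0.5359, 0.1341, 0.1632]
eef_rot: [-3.141, -0.001, -0.022]
force: [-0.3, -0.0, -0.6]
grip_width: 0.05
grip_force: 0.0
```

Run:
```python
from h import *
o=monitor.get_obs();print(o['ee_pos'],o['eef_rot'],o['grip_width'])
c=snap('wrist','w4');P=cloud(c);hsv=cv2.cvtColor(c['image'],cv2.COLOR_RGB2HSV)
H,S,V=[hsv[...,i].astype(int) for i in range(3)]
z=P[...,2]
m=(abs(P[...,0]-.554)<.09)&(abs(P[...,1]-.134)<.03)&(abs(z-.038)<.008)&(S<70)
q=P[m];print('bar',len(q),cv2.minAreaRect(q[:,:2].astype(np.float32)),np.median(q[:,2]),np.polyfit(q[:,0],q[:,2],1))
m=(V<70)&(abs(z-.077)<.004)&(abs(P[...,1]-.235)<.04)&(abs(P[...,0]-.554)<.06)
q=P[m];print('rib',len(q),cv2.minAreaRect(q[:,:2].astype(np.float32)),np.median(q[:,2]))
```

```text
[0.5359257  0.1341033  0.16316753] [-3.14134679e+00 -1.16425920e-03 -2.21835154e-02] 0.050028011576784624
bar 4262 ((0.5529693961143494, 0.13404616713523865), (0.03261154145002365, 0.15861809253692627), 89.13773345947266) 0.038046630972037615 [-0.00019075  0.03811951]
rib 1106 ((0.5536638498306274, 0.2359074205160141), (0.013886257074773312, 0.0690038725733757), 88.25827026367188) 0.07768926951063296
```

Bar lies flat at (0.553,0.134), top at 38 mm as it must be. Rib at (0.5537,0.236). Gripping the rib.

Request:
{"op": "apply_moves", "data": {"plan": [6,-34,0,0,5,-34,0,0,4.6,-34,0,0,0,0,30,0,0,0,40,0,0,0,25,0,0,0,11,0,0,0,0,0]}}

```text
time_s: 14.75
ee_pos: [0.5531, 0.2354, 0.0549]
eef_rot: [3.141, 0.003, -0.022]
force: [-0.4, 0.3, 0.4]
grip_width: 0.05
grip_force: 0.0
```

Request:
{"op": "apply_moves", "data": {"plan": [0,0,0,0,0,0,0,0,0,0,0,0,0,0,0,0,0,0,0,0,0,0,0,0], "hand": -1}}

```text
time_s: 15.35
ee_pos: [0.5539, 0.2357, 0.0569]
eef_rot: [-3.141, -0.0, -0.022]
force: [-0.2, -0.7, 2.9]
grip_width: 0.0138
grip_force: 20.0
```

Request:
{"op": "apply_moves", "data": {"plan": [0,5,0,0,0,10,0,0,0,15,0,0,0,15,0,0,0,15,0,0,0,15,0,0,0,12,0,0,0,8,0,0,0,3,0,0,0,0,0,0]}}

```text
time_s: 16.35
ee_pos: [0.5519, 0.1362, 0.0569]
eef_rot: [3.141, -0.001, -0.023]
force: [2.0, -1.9, 6.1]
grip_width: 0.0138
grip_force: 20.0
```

Now push on gently to the stop.

Request:
{"op": "apply_moves", "data": {"plan": [0,2,0,0,0,1,0,0,0,1,0,0,0,0,0,0]}}

```text
time_s: 16.75
ee_pos: [0.5519, 0.1335, 0.0569]
eef_rot: [-3.141, -0.001, -0.023]
force: [2.9, 6.0, 4.7]
grip_width: 0.0142
grip_force: 20.0
```

Request:
{"op": "apply_moves", "data": {"plan": [0,1.5,0,0,0,0,0,0,0,0,0,0]}}

```text
time_s: 17.05
ee_pos: [0.5519, 0.1334, 0.0569]
eef_rot: [-3.139, -0.002, -0.022]
force: [3.8, 16.5, 1.9]
grip_width: 0.0139
grip_force: 20.0
```

Hard stop: cover is shut. Releasing and retreating.

Request:
{"op": "apply_moves", "data": {"plan": [0,-1.5,0,0,0,0,0,0,0,0,0,0,0,0,0,0,0,0,0,0,0,0,0,0,0,0,-20,0,0,0,-40,0,0,0,-40,0,0,0,-40,0,0,0,0,0,0,0,0,0], "hand": 0.06}}

```text
time_s: 18.25
ee_pos: [0.5516, 0.1337, 0.1969]
eef_rot: [-3.141, -0.001, -0.022]
force: [-0.3, -0.7, -1.1]
grip_width: 0.0498
grip_force: 0.0
```

Run:
```python
from h import *
c=snap('scene','s5')
cv2.imwrite('pics/s5c.png',cv2.resize(c['image'][120:300,220:440,::-1],None,fx=3,fy=3))
c=snap('wrist','w5');P=cloud(c);hsv=cv2.cvtColor(c['image'],cv2.COLOR_RGB2HSV);V=hsv[...,2];z=P[...,2]
m=(V<70)&(abs(z-.077)<.004)&(abs(P[...,1]-.135)<.04)&(abs(P[...,0]-.554)<.06)
q=P[m];print('rib',len(q),cv2.minAreaRect(q[:,:2].astype(np.float32)),np.median(q[:,2]))
```

```text
rib 808 ((0.5520409345626831, 0.13454636931419373), (0.012099649757146835, 0.06784176826477051), 88.9867172241211) 0.0778571113295822
```

View pics/s5c.png

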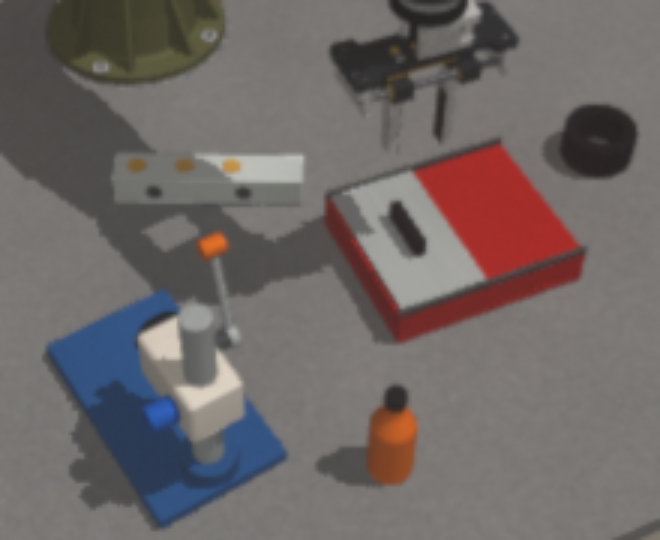

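The cover is shut (rib at (407,228), no gap at the -y edge), the lever is up (tip (213,245)), and the tape and oiler are where they were. Handing in.

```bash
python3 -c "
from station import ctrl
print(ctrl.hand_in())"
```

```text
the job is handed in; nothing more can be done
None
```

The job is handed in at about 18 s of the 64 s (no verdict was returned): lever up against its stop, bar flat in the pocket with its plugs up, cover pushed to its stop, gripper clear; tape and oiler looked unmoved, and the screwdriver was not re-checked at the end.

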